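# End-stop check of a transducer rig with a hand tamper

## Task

Take the red-handled tamper out of its blue sloping stand and use its flat foot to press the rig's sprung round yellow platen squarely down until it bottoms out, level, in its collar; hold it down there for at least one second so the transducers can take their end-stop reading. Then let the platen come back up and set the tamper down (do not drop it) standing upright on the round green mat, foot wholly on the mat, and let go. Touch the platen with nothing but the tamper, never let the tamper fall over, and leave the other loose things on the bench where they are.

Things in the scene. Friction and masses are not known exactly. Their poses are not given: they have to be found in the camera images.
- tamper: Tamper, 150 mm tall, 0.65 kg, round about its axis: steel foot disc 70 mm across, 16 mm thick; 20 mm stem; red handle 32 mm across from 60 to 150 mm above the foot's underside (grip there). Origin: centre of the foot's underside; z runs up the handle. It starts leaning 0.56 rad from vertical, handle top towards the stand's -x. Draw it out along its axis, 15 mm or more.
- stand: Fixed blue sloping stand, base 140 x 120 mm. Its plate, 100 x 100 mm, slopes 0.56 rad, low edge at the stand's -x (robot's side, yaw varies), with 12 mm lips at the low edge and both sides of the tamper's foot. Origin: centre of the base's underside on the bench; the foot's underside rests centred 55 mm above it.
- rig: Fixed black rig, base 200 x 200 x 20 mm, with four upright black transducers with red bands (tops 140 mm above the bench) 80 mm out in x and in y from its middle. In the middle a dark steel collar, 128 mm outside, 98 mm inside diameter, rim 70 mm above the bench, holds the platen. Origin: centre of the underside, on the bench; z up.
- platen: Round yellow sprung platen, 92 mm across. Origin: centre of its upper face, 90 mm above the bench at rest (20 mm above the collar's rim), 70 mm (flush with the rim) when bottomed; z: the face's normal, up. It rocks on a sprung gimbal (about 3 N m/rad, up to 0.15 rad), so a tilted or off-centre push tilts it.
- plunger (a joint): How far the platen is pressed down, m: 0 at rest, 0.020 bottomed out at a hard stop. Spring force about 5 N at the first touch, rising to about 15 N at the bottom; it springs back when let go.
- mat: Fixed round green mat, 124 mm in diameter, 6 mm thick, on the bench. Origin: centre of its underside; its top is 6 mm above the bench.
- bar: Bystander: black specimen bar, 160 x 40 x 40 mm, lying, loose; origin: centre of its underside.
- core: Bystander: grey cylindrical core, 80 mm in diameter, 60 mm tall, loose; origin: centre of its underside.
- flask: Bystander: amber bottle, 60 mm in diameter, 130 mm tall, loose; origin: centre of its underside.
- spanner: Bystander: spanner, 170 mm long, lying, loose; origin near its middle.
- probe: Bystander: spare black transducer, about 150 mm long, 34 mm wide, lying, loose; origin: under its middle.
- dish: Bystander: white dish, 100 mm in diameter, 30 mm tall, loose; origin: centre of its underside.
There are look-alikes about, which are no part of the job. Leave any pink look-alike of the tamper alone.

How it is judged:
By the outcome, as a careful person would: the job done as asked, in the order asked, and still so for the second after the job is handed in, with the robot touching nothing.
It also fails if it takes over 64 s, if anything falls off the work surface, if the arm or the gripper's body presses on something with over 40 N, if the wrist force passes 120 N, or if a joint passes its speed limit or range.

## Robot

A 7-joint arm with a two-finger parallel gripper is mounted at the origin on the work surface. World frame = base frame: x ahead of the robot, y to its left, z up, the work surface at z = 0. Lengths are in mm, angles in rad, forces in N, time in s.
With the tool pointing down it reaches from about 425 to 925 mm from the base axis. Payload 6.8 kg.
Tool frame: the origin (TCP) lies on the centre line of the jaws, within the pads' length; the fingertips stand 17 mm ahead of it and the grasp point (between the pads) lies 2 mm behind it; z points along the fingers, y is the direction in which the jaws open and shut (so a half turn about z gives the same grasp; the last joint's range is limited). The gripper opens to 88 mm and grips with 3 to 60 N. Pads are 20 mm wide; open, the fingers measure 115 mm over their backs; the gripper's body (75 mm by 178 mm) begins 61 mm behind the grasp point.
Start: joints at [1.175, 0.477, 0.022, 1.555, -0.011, 1.109, -0.083], TCP at [191.603, -647.252, 239.664] pointing down, gripper open.
Joint ranges: [-2.96, 2.96], [-0.34, 2.1], [-1.41, 1.46], [0.24, 2.44], [-1.37, 4.51], [0.17, 1.92], [-2.96, 2.96]. Speed limits (rad/s): [2.39, 2.39, 3.14, 3.14, 3.14, 3.14, 3.14].

## Interface

Orientations are given as a rotation vector (axis times angle).
In Python, from station import robot, snapshot gives the robot as it stands.
- The arm moves only by the tool send_rows, never from a script. Its argument "series" is a list that holds one entry, the list of rows, each a list of 5 numbers: the gripper command: -1 is shut, 1 is fully open, values between are in proportion, then the shift along the world's x, y, z in units of 40 mm (1.0 is 40 mm), then the turn about the world's z in units of 6 degrees (1.0 is 6 degrees). In form: [[[jaw, dx, dy, dz, roll], ...]]. A call has 1 to 8 rows; each row is the pose to reach, as a shift and turn from the pose commanded when the call began; what a row does not reach only later rows make up. A row lasts 1/10 s, in which the tool goes at most 50 mm and 8.59 degrees, less where a joint would pass 70% of its speed; a pose out of reach is approached as far as the arm can. A call with a gripper value outside its range is refused whole. The fingers move at their own pace and stop on an object; the grip force is fixed at half the most. Time passes only in rows, so rows that repeat a pose let the fingers close. It gives the time, the measured TCP pose, the force and the opening at its end, in the units of the state.
- robot.sense(): the state, without advancing time (a new reading comes with each control period).
- snapshot(name): name is "side" or "top" or "wrist"; returns a dict with "frame" (384x512x3 uint8, blue, green, red), "mtx" (3x3 intrinsics, pixels), "origin" and "attitude" of the camera in the world. Camera axes: x right, y up, looking along -z (the intrinsics and any distortion apply to the point x, -y, -z); pixel columns grow to the right and rows downward; lengths in mm; the calibration is good to about 2 mm. The wrist camera is an equidistant fisheye: a pixel r from the principal point sees the ray r / f radians off the axis. A picture is of the moment at which its call begins. There is no depth.
- robot.hand_in(): hands the job in, once; it reports no verdict.
The state is a dict: "time": time; "joint_pos": joint angles; "dq": joint speeds; "joint_efforts": joint torques, N m; "tool_pos": TCP position; "orientation": TCP orientation; "wrist_force": force on the tool from outside, world axes, zero at the start; "wrist_torque": the same for the moment, N m; "opening": finger opening in mm.
Only numpy, scipy, OpenCV 4.12 (cv2) and the standard library are available. Lean on these libraries where they do the work, as an engineer would, in place of code of your own. Each camera call takes 0.05 s, during which the arm holds its last target. There are 200 camera calls.

## Working session

There is one attempt and no reset: what is moved stays moved. The work goes in short steps, Python scripts to look and compute and a tool call to move; the robot and the scene stay as the last step left them, time stands still between calls to the robot, and variables do not carry over. Pictures are saved under pics/ and viewed, about 8 in all and at most 12, crops included, and the job is handed in when it is done.

Besides the shell and the picture viewer there is one more tool, called after "Call:" as name(argument=value, ...), one argument or row to a line, values as JSON. send_rows: Moves the arm, as the interface text tells. Its arguments: {"type":"object","properties":{"series":{"type":"array","items":{"type":"array","items":{"type":"array","items":{"type":"number"}}}}},"required":["series"]}

```bash
ls; mkdir -p pics; python3 - <<'E'
from station import robot, snapshot
import cv2, numpy as np, pickle
s=robot.sense(); print(s)
d={n:snapshot(n) for n in("side","top","wrist")}
pickle.dump(d,open("s0.pkl","wb"))
for n in d: print(n,d[n]["mtx"].tolist(),d[n]["origin"],d[n]["attitude"],[k for k in d[n]])
cv2.imwrite("pics/a_top.png",cv2.resize(d["top"]["frame"],(768,576)))
cv2.imwrite("pics/a_side.png",cv2.resize(d["side"]["frame"],(768,576)))
E
```

```text
pics
{'time': 0.0, 'joint_pos': array([ 1.17493221,  0.47777866,  0.02232487,  1.55643891, -0.01149256,
        1.10932688, -0.0831288 ]), 'dq': array([ 5.25125588e-04, -4.43126204e-04,  1.77999861e-03, -7.59633142e-04,
        4.89582358e-04, -2.52299368e-04, -3.11624515e-05]), 'joint_efforts': array([-3.05844405e-04, -5.82840943e+01,  1.53468210e+00, -2.72604758e+01,
       -5.42330195e-02,  1.69912702e-02,  1.70116618e-04]), 'tool_pos': array([ 191.40029907, -646.6914465 ,  238.70110185]), 'orientation': array([-3.10736556e+00, -4.50220170e-01,  6.19070262e-04]), 'wrist_force': array([ 1.0532361 , -0.35293332,  0.26230374]), 'wrist_torque': array([0.03951802, 0.03651267, 0.01538428]), 'opening': 87.69070806305983}
side [[403.02307578670604, 0.0, 257.8045577588021], [0.0, 403.02307578670604, 193.29689150692533], [0.0, 0.0, 1.0]] [252.45850367 715.21072479 994.91638039] [ 0.14952428 -0.95308048 -2.62913047] ['frame', 'mtx', 'origin', 'attitude']
top [[415.25059758483434, 0.0, 255.5277796809007], [0.0, 415.25059758483434, 188.6605876201948], [0.0, 0.0, 1.0]] [ 352.31468771  -20.42500598 1595.66824326] [ 0.08617414 -0.08989364 -1.58078526] ['frame', 'mtx', 'origin', 'attitude']
wrist [[297.3186396354542, 0.0, 261.0978880075355], [0.0, 297.3186396354542, 187.47495385060296], [0.0, 0.0, 1.0]] [ 265.58473759 -624.27249022  383.97630662] [-0.24249837  0.18175755 -1.27470109] ['frame', 'mtx', 'origin', 'attitude']
```

View pics/a_top.png

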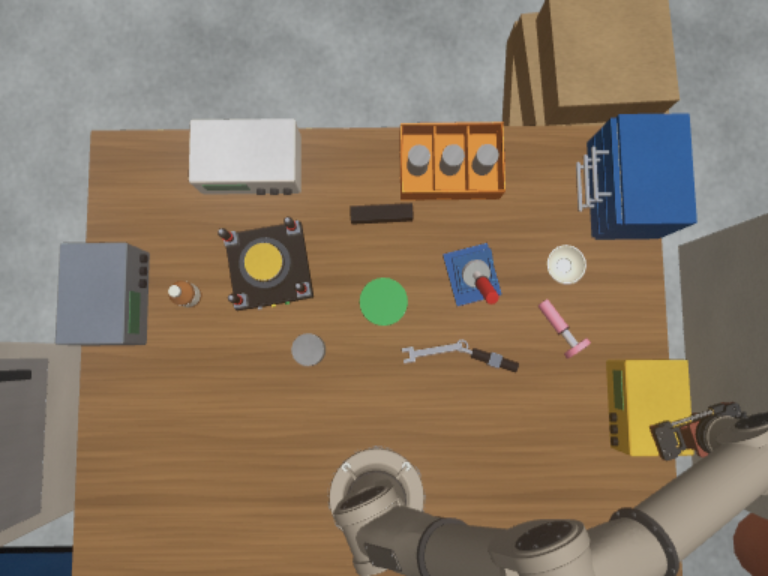

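View pics/a_side.png

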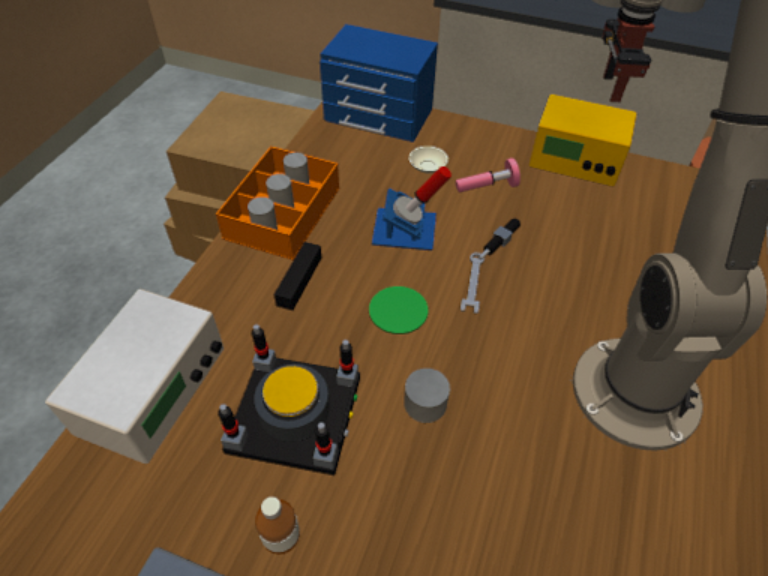

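Two views: candidates for the tamper are the red handle in the blue stand (top px 486,288; side 433,184) and the pink look-alike lying down (top 563,327; side 487,180). I choose the red one leaning in the blue stand. The mat is at top (384,301), the platen at (264,262), the dish at (566,264), the probe at (494,360) and the spanner at (435,350).

```bash
cat > geo.py <<'E'
import numpy as np, cv2
from scipy.spatial.transform import Rotation as R
def ray(s,p):
    p=np.atleast_2d(np.float64(p)); K=s["mtx"]
    d=np.c_[(p[:,0]-K[0,2])/K[0,0],-(p[:,1]-K[1,2])/K[1,1],-np.ones(len(p))]
    return d@R.from_rotvec(s["attitude"]).as_matrix().T
def on_plane(s,p,z):
    d=ray(s,p); o=np.array(s["origin"]); return o+d*((z-o[2])/d[:,2])[:,None]
def px(s,P):
    c=(np.atleast_2d(P)-s["origin"])@R.from_rotvec(s["attitude"]).as_matrix(); K=s["mtx"]
    return np.c_[K[0,2]-K[0,0]*c[:,0]/c[:,2],K[1,2]+K[1,1]*c[:,1]/c[:,2]]
def tri(sa,pa,sb,pb):
    A=np.c_[ray(sa,pa)[0],-ray(sb,pb)[0]]; oa,ob=np.array(sa["origin"]),np.array(sb["origin"])
    t=np.linalg.lstsq(A,ob-oa,rcond=None)[0]; a=oa+A[:,0]*t[0]; b=ob-A[:,1]*t[1]
    return (a+b)/2,np.linalg.norm(a-b)
def mask(s,lo,hi,box=None):
    """largest blob: HSV range, box x0,y0,x1,y1 -> mask, contour"""
    h=cv2.cvtColor(s["frame"],cv2.COLOR_BGR2HSV); lo,hi=np.array(lo),np.array(hi)
    h[...,0]=(h[...,0].astype(int)+90)%180 if lo[0]>=180 else h[...,0]
    if lo[0]>=180: lo=lo-[180,0,0]; hi=hi-[180,0,0]
    m=cv2.inRange(h,lo,hi)
    if box: k=np.zeros_like(m); x0,y0,x1,y1=box; k[y0:y1,x0:x1]=255; m&=k
    n,l,st,_=cv2.connectedComponentsWithStats(m); i=1+st[1:,4].argmax(); m=np.uint8(l==i)*255
    return m,max(cv2.findContours(m,0,1)[0],key=cv2.contourArea)
RED=((180+80,150,60),(180+96,255,255)); YEL=((20,150,80),(32,255,255)); GRN=((50,100,60),(75,255,255)); BLU=((100,120,40),(120,255,255))
def axis(s,box):
    """line through red handle: end centres in px (upper pixel end first is not ordered)"""
    m,c=mask(s,*RED,box); p=np.argwhere(m)[:,::-1].astype(np.float32)
    vx,vy,x,y=cv2.fitLine(p,cv2.DIST_L2,0,.01,.01).ravel()
    t=(p-[x,y])@[vx,vy]; return np.array([[x+vx*t.min(),y+vy*t.min()],[x+vx*t.max(),y+vy*t.max()]]),len(p)
def line3(sa,la,sb,lb):
    na=np.cross(*ray(sa,la)); nb=np.cross(*ray(sb,lb)); d=np.cross(na,nb); d/=np.linalg.norm(d); d*=np.sign(d[2])
    p=np.linalg.lstsq(np.array([na/np.linalg.norm(na),nb/np.linalg.norm(nb),[0,0,1]]),
       [na@sa["origin"]/np.linalg.norm(na),nb@sb["origin"]/np.linalg.norm(nb),130],rcond=None)[0]
    return p,d
E
python3 - <<'E'
import pickle; from geo import *
d=pickle.load(open("s0.pkl","rb")); T,S=d["top"],d["side"]
bt,bs=(290,160,345,215),(260,100,305,145)
la,na=axis(T,bt); lb,nb=axis(S,bs); print("ends top",la,na,"side",lb,nb)
p,v=line3(T,la,S,lb); print("axis pt at z130",p,"dir",v,"tilt",np.arccos(v[2]),"az",np.arctan2(v[1],v[0]))
print("handle end z by top rays", [ (lambda P:(P[0],P[1]))(tri(T,a,S,b)) for a in la for b in lb])
for n,c,z in(("platen",YEL,90),("mat",GRN,6)):
    for s,nm,box in((T,"top",(150,150,300,230)),(S,"side",(160,180,300,290))):
        m,ct=mask(s,*c,box); q=on_plane(s,ct[:,0],z); (x,y),r=cv2.minEnclosingCircle(np.float32(q[:,:2])); print(n,nm,x,y,r)
m,ct=mask(T,*BLU,(285,155,345,215)); q=on_plane(T,ct[:,0],0)[:,:2]; print("stand",cv2.minAreaRect(np.float32(q)))
c=T["frame"][150:222,285:390]; cc=S["frame"][90:180,240:350]
c=cv2.resize(c,(560,384),interpolation=2); cc=cv2.resize(cc,(235*2,384),interpolation=2)
cv2.imwrite("pics/b.png",cv2.resize(np.hstack([c,cc]),(800,300)))
E
```

```text
ends top [[319.16058 185.2253 ]
 [329.93945 201.3729 ]] 153 side [[279.43585 131.43924]
 [298.41858 112.41553]] 248
axis pt at z130 [ 505.89776812 -264.35199572  130.        ] dir [-0.52527213 -0.13527004  0.8401138 ] tilt 0.5733033289525594 az -2.889545460082094
handle end z by top rays [(array([ 526.34704831, -255.9382366 ,  104.37641115]), np.float64(6.8057288178213655)), (array([ 490.6605367 , -241.75009854,  211.4719717 ]), np.float64(52.778167875068156)), (array([ 501.58836835, -290.19488257,   78.81826446]), np.float64(59.37667854609854)), (array([ 468.01098407, -277.47683534,  183.11940818]), np.float64(7.271799786463479))]
platen top 578.630615234375 268.8380432128906 46.101749420166016
platen side 578.1137084960938 272.4189453125 47.856605529785156
mat top 485.6474609375 -23.842575073242188 61.20651626586914
mat side 484.864013671875 -20.712059020996094 61.832847595214844
stand ((553.5603637695312, -254.94447326660156), (136.85452270507812, 121.60165405273438), 13.346970558166504)
```

View pics/b.png

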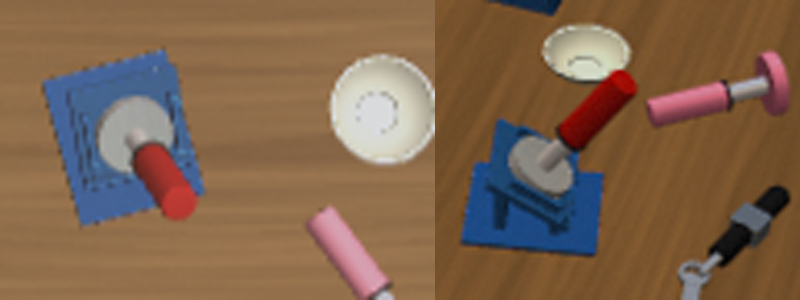

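Call:
send_rows(
  series=[
    [[1,0.3,0.3,1,0],[1,1.2,1.4,1.2,0],[1,2.0,2.4,1.2,-0.1],[1,2.8,3.4,1.2,-0.2],[1,3.6,4.4,1.2,-0.3],[1,4.4,5.4,1.2,-0.4],[1,5.2,6.4,1.0,-0.45],[1,6.0,7.4,0.8,-0.45]],
  ],
)

```text
time: 0.95
tool_pos: [422.8, -361.8, 274.2]
orientation: [3.118, 0.377, 0.001]
wrist_force: [1.5, 0.0, -0.5]
opening: 87.6
```

Call:
send_rows(
  series=[
    [[1,1.0,1.2,-0.2,0],[1,1.76,2.13,-0.5,0],[1,1.76,2.13,-1.04,0],[1,1.76,2.13,-1.8,0],[1,1.76,2.13,-2.6,0],[1,1.76,2.13,-3.2,0],[1,1.76,2.13,-3.39,0],[1,1.76,2.13,-3.39,0]],
  ],
)

```text
time: 1.75
tool_pos: [491.6, -278.0, 137.5]
orientation: [-3.118, -0.377, 0.003]
wrist_force: [-0.2, 0.0, 0.2]
opening: 87.7
```

```bash
python3 - <<'E'
from station import robot, snapshot
import cv2
print(robot.sense()["tool_pos"],robot.sense()["wrist_force"])
a=snapshot("wrist")["frame"]; b=snapshot("side")["frame"]
cv2.imwrite("pics/c.png",cv2.resize(cv2.hconcat([a,cv2.resize(b[60:200,200:387],(512,384))]),(800,300)))
E
```

```text
[ 491.5901155  -277.96106452  137.51459185] [-0.19072059  0.02183962  0.16957794]
```

View pics/c.png

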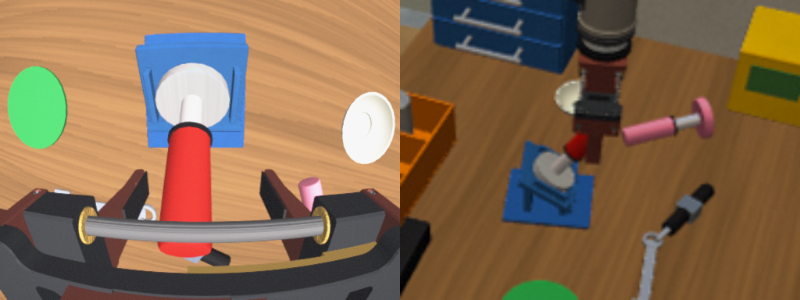

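Wrist view: red handle between the open fingers but ~18 px left of mid-jaw (187 vs 205), in line with the TCP being 16 mm short of target; correct and close.

Call:
send_rows(
  series=[
    [[1,0.26,0.3,-0.04,0],[1,0.26,0.3,-0.04,0],[-1,0.26,0.3,-0.04,0],[-1,0.26,0.3,-0.04,0],[-1,0.26,0.3,-0.04,0],[-1,0.26,0.3,-0.04,0],[-1,0.26,0.3,-0.04,0],[-1,0.26,0.3,-0.04,0]],
  ],
)

```text
time: 2.65
tool_pos: [502.5, -266.4, 136.8]
orientation: [3.119, 0.377, -0.0]
wrist_force: [0.0, -0.7, 0.4]
opening: 43.0
```

Call:
send_rows(
  series=[
    [[-1,0,0,0,0],[-1,0,0,0,0],[-1,0,0,0,0],[-1,0,0,0,0]],
  ],
)

```text
time: 3.05
tool_pos: [502.4, -265.7, 136.6]
orientation: [-3.118, -0.378, 0.001]
wrist_force: [-0.7, 2.9, 0.3]
opening: 31.6
```

Call:
send_rows(
  series=[
    [[-1,-0.1,-0.025,0.17,0],[-1,-0.26,-0.063,0.42,0],[-1,-0.41,-0.1,0.68,0],[-1,-0.57,-0.14,0.93,0],[-1,-0.72,-0.18,1.19,0],[-1,-0.93,-0.23,1.52,0],[-1,-1.03,-0.25,1.7,0],[-1,-1.03,-0.25,1.7,0]],
  ],
)

```text
time: 3.85
tool_pos: [461.3, -277.1, 206.3]
orientation: [3.117, 0.375, 0.003]
wrist_force: [0.4, -0.4, -6.0]
opening: 31.9
```

```bash
python3 - <<'E'
from station import robot, snapshot
import cv2
print(robot.sense()["tool_pos"],robot.sense()["wrist_force"],robot.sense()["wrist_torque"])
a=snapshot("wrist")["frame"]; b=snapshot("side")["frame"]
cv2.imwrite("pics/d.png",cv2.resize(cv2.hconcat([a,cv2.resize(b[60:200,200:387],(512,384))]),(800,300)))
E
```

```text
[ 461.32205977 -277.06254008  206.34454472] [ 0.42786884 -0.35138367 -6.01543964] [-0.12524447  0.14525891  0.03352727]
```

View pics/d.png

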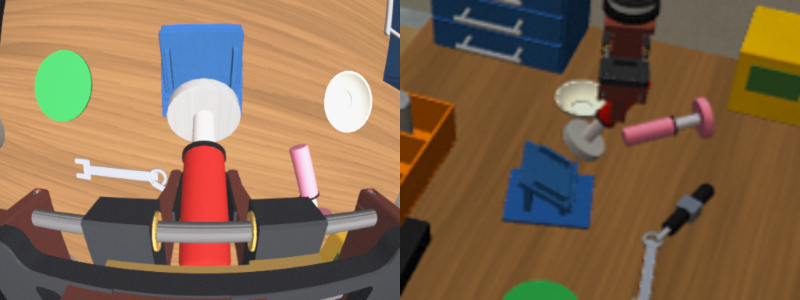

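Call:
send_rows(
  series=[
    [[-1,0.2,0.5,0.4,0],[-1,0.7,1.5,0.4,0],[-1,1.2,2.6,0.4,0],[-1,1.7,3.7,0.3,0],[-1,2.2,4.8,0,0],[-1,2.5,5.6,-0.6,0],[-1,2.54,5.68,-1.4,0],[-1,2.54,5.68,-2.0,0]],
  ],
)

```text
time: 4.75
tool_pos: [562.8, -46.0, 122.4]
orientation: [-3.116, -0.384, 0.003]
wrist_force: [-0.9, -0.4, -6.0]
opening: 31.3
```

Call:
send_rows(
  series=[
    [[-1,0,0,-0.2,0],[-1,0,0,-0.4,0],[-1,0,0,-0.5,0],[-1,0,0,-0.55,0],[-1,0,0,-0.58,0],[-1,0,0,-0.58,0]],
  ],
)

```text
time: 5.35
tool_pos: [563.4, -49.2, 102.2]
orientation: [3.119, 0.377, 0.002]
wrist_force: [-0.5, -0.7, -6.5]
opening: 31.5
```

Call:
send_rows(
  series=[
    [[-1,0,0,-0.05,0],[-1,0,0,-0.08,0],[-1,0,0,-0.1,0],[-1,0.06,0.015,-0.1,0],[-1,0.12,0.03,-0.1,0]],
  ],
)

```text
time: 5.85
tool_pos: [569.4, -47.9, 100.6]
orientation: [3.118, 0.377, 0.005]
wrist_force: [-4.6, -0.9, 16.1]
opening: 31.7
```

Call:
send_rows(
  series=[
    [[-1,0.12,0.03,0,0],[-1,0.24,0.06,0,0],[-1,0.36,0.09,0,0],[-1,0.48,0.12,0,0],[-1,0.6,0.15,0,0]],
  ],
)

```text
time: 6.35
tool_pos: [593.7, -41.9, 99.9]
orientation: [3.118, 0.377, 0.006]
wrist_force: [-1.3, -1.1, 4.4]
opening: 31.6
```

```bash
python3 - <<'E'
from station import robot, snapshot
import cv2
s=robot.sense();print(s["tool_pos"],s["wrist_force"],s["wrist_torque"])
a=snapshot("wrist")["frame"]; b=snapshot("side")["frame"]
cv2.imwrite("pics/e.png",cv2.resize(cv2.hconcat([a,cv2.resize(b[110:250,200:387],(512,384))]),(800,300)))
E
```

```text
[593.66710189 -41.90474628  99.85620889] [-1.33151396 -1.10999032  4.43379278] [-0.18884125  0.74012546  0.0270076 ]
```

View pics/e.png

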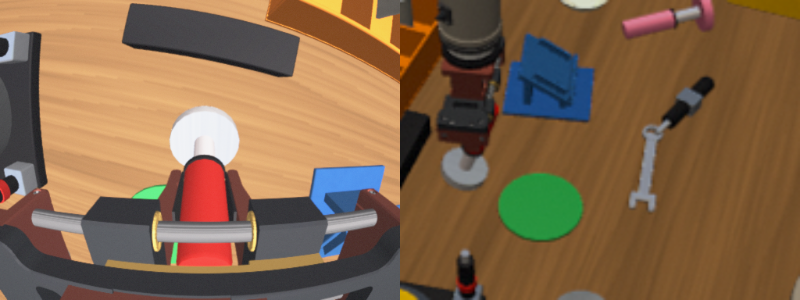

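```bash
cat >> geo.py <<'E'
def wpx(s,P):
    c=(np.atleast_2d(P)-s["origin"])@R.from_rotvec(s["attitude"]).as_matrix(); K=s["mtx"]
    c=c*[1,-1,-1]; rho=np.hypot(c[:,0],c[:,1]); th=np.arctan2(rho,c[:,2])
    return np.c_[K[0,2]+K[0,0]*th*c[:,0]/rho,K[1,2]+K[1,1]*th*c[:,1]/rho]
def tilt(s,st,ring_row,foot_row):
    from scipy.optimize import fsolve
    Rt=R.from_rotvec(st["orientation"]).as_matrix(); g=st["tool_pos"]-2*Rt[:,2]; u=Rt[:,0]*[1,1,0]
    def f(q):
        t,h=q; ax=-np.sin(t)*u+[0,0,np.cos(t)]
        w=wpx(s,[g+(60-h)*ax,g+(16-h)*ax]); return w[0,1]-ring_row,w[1,1]-foot_row
    return fsolve(f,[.4,98])
E
python3 - <<'E'
from geo import *; from station import robot, snapshot
s=snapshot("wrist"); st=robot.sense(); cv2.imwrite("pics/w1.png",s["frame"])
Rt=R.from_rotvec(st["orientation"]).as_matrix(); print(Rt.round(3))
for t in(.56,.4,.2,0):
  for h in(98,):
    u=Rt[:,0]*[1,1,0]; ax=-np.sin(t)*u+[0,0,np.cos(t)]; g=st["tool_pos"]-2*Rt[:,2]
    print(t,h,wpx(s,[g+(60-h)*ax,g+(16-h)*ax,g]).round(0).tolist())
print(tilt(s,st,208,172))
E
```

```text
[[ 0.971  0.238  0.005]
 [ 0.238 -0.971 -0.   ]
 [ 0.005  0.001 -1.   ]]
0.56 98 [[262.0, 198.0], [262.0, 151.0], [262.0, 251.0]]
0.4 98 [[262.0, 204.0], [262.0, 165.0], [262.0, 251.0]]
0.2 98 [[262.0, 214.0], [262.0, 183.0], [262.0, 251.0]]
0 98 [[262.0, 224.0], [262.0, 202.0], [262.0, 251.0]]
[ 0.32445112 97.70964768]
```

Call:
send_rows(
  series=[
    [[-1,0.12,0.03,0,0],[-1,0.24,0.06,0,0],[-1,0.36,0.09,-0.02,0],[-1,0.48,0.12,-0.05,0],[-1,0.6,0.15,-0.08,0],[-1,0.7,0.17,-0.1,0],[-1,0.8,0.19,-0.12,0],[-1,0.8,0.19,-0.12,0]],
  ],
)

```text
time: 7.3
tool_pos: [625.1, -34.0, 93.1]
orientation: [3.119, 0.377, 0.003]
wrist_force: [-0.2, 0.2, 3.4]
opening: 29.9
```

```bash
python3 - <<'E'
from station import robot, snapshot
import cv2
s=robot.sense();print(s["tool_pos"],s["wrist_force"],s["wrist_torque"])
a=snapshot("wrist")["frame"]; b=snapshot("side")["frame"]
cv2.imwrite("pics/f.png",cv2.resize(cv2.hconcat([a,cv2.resize(b[110:250,200:387],(512,384))]),(800,300)))
E
```

```text
[625.07627202 -33.99403048  93.1214325 ] [-0.17288429  0.24635081  3.44687145] [-0.13113063  0.22247685  0.00417866]
```

View pics/f.png

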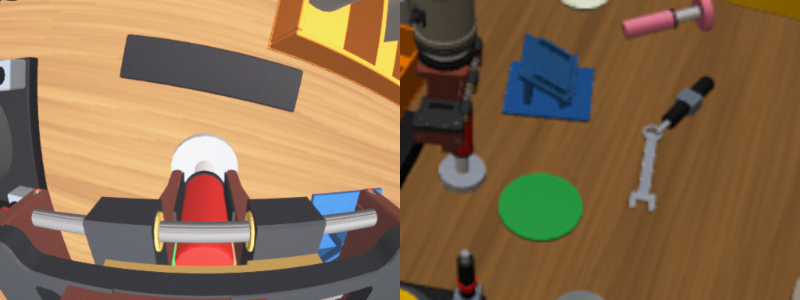

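Call:
send_rows(
  series=[
    [[-0.25,0,0,0,0],[-0.2,0,0,0,0],[0,0,0,0,0],[0.2,0,0,0,0],[0.2,0,0,0,0],[0.2,0,0,0.2,0],[0.2,0,0,0.4,0],[0.2,0,0,0.4,0]],
  ],
)

```text
time: 8.2
tool_pos: [625.0, -34.2, 110.6]
orientation: [3.119, 0.377, 0.005]
wrist_force: [-0.5, 0.1, 0.0]
opening: 52.7
```

```bash
python3 - <<'E'
from geo import *; from station import robot, snapshot
st=robot.sense();print(st["tool_pos"],st["wrist_force"],st["opening"])
s=snapshot("wrist"); a=s["frame"]; b=snapshot("side")["frame"]
Rt=R.from_rotvec(st["orientation"]).as_matrix(); g=st["tool_pos"]
for off in(-10,0,10):
    P=np.array([g[0],g[1],0])+off*Rt[:,0]; print(off,wpx(s,[P+[0,0,16],P+[0,0,60],P+[0,0,150]]).round(0).tolist())
cv2.imwrite("pics/g.png",cv2.resize(cv2.hconcat([a,cv2.resize(b[110:250,200:387],(512,384))]),(800,300)))
E
```

```text
[624.95843221 -34.22273937 110.60290136] [-0.50301865  0.06750666  0.04620869] 52.748292292059624
-10 [[262.0, 208.0], [262.0, 229.0], [263.0, 309.0]]
0 [[262.0, 197.0], [262.0, 216.0], [263.0, 291.0]]
10 [[262.0, 185.0], [262.0, 202.0], [263.0, 272.0]]
```

View pics/g.png

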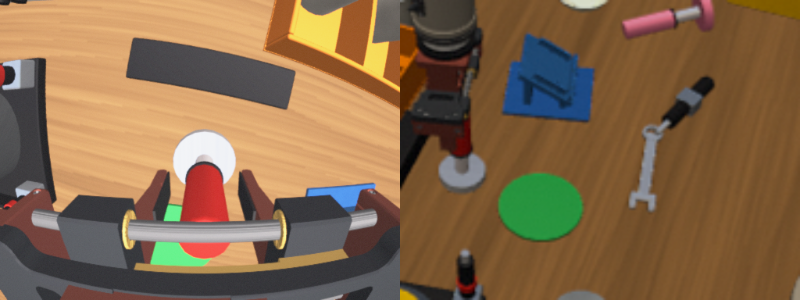

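```bash
python3 - <<'E'
from geo import *; from station import robot, snapshot
st=robot.sense(); g=st["tool_pos"]; u=np.array([.971,.238,0]); w=np.array([.238,-.971,0])
s=snapshot("wrist"); S=snapshot("side")
h=cv2.cvtColor(s["frame"],cv2.COLOR_BGR2HSV); m=cv2.inRange(h,(0,0,120),(180,40,255)); m[:160]=0; m[225:]=0; m[:,:215]=0; m[:,305:]=0
ys,xs=np.nonzero(m); print("wrist foot: top row",ys.min(),"cols",xs.min(),xs.max())
for o in(-12,-8,-4,0,4):
    a=np.linspace(0,2*np.pi,90); P=np.array([g[0],g[1],16])+o*u+35*np.c_[np.cos(a)*u[0]+np.sin(a)*w[0],np.cos(a)*u[1]+np.sin(a)*w[1],0*a]
    q=wpx(s,P); print(o,q[:,1].min().round(1),q[:,0].min().round(1),q[:,0].max().round(1))
box=(215,170,250,215); h=cv2.cvtColor(S["frame"],cv2.COLOR_BGR2HSV); m=cv2.inRange(h,(0,0,90),(180,45,255)); k=np.zeros_like(m); k[178:202,212:232]=255; m&=k
ys,xs=np.nonzero(m); print("side foot",xs.min(),xs.max(),ys.min(),ys.max())
for o in(-12,-8,-4,0,4):
    q=np.vstack([px(S,np.array([g[0],g[1],z])+o*u+35*np.c_[np.cos(a)*u[0]+np.sin(a)*w[0],np.cos(a)*u[1]+np.sin(a)*w[1],0*a]) for z in(0,16)]); print(o,q.min(0).round(1),q.max(0).round(1))
E
```

```text
wrist foot: top row 165 cols 222 301
-12 170.2 221.1 302.3
-8 165.5 220.9 302.5
-4 160.7 220.7 302.7
0 155.9 220.5 302.9
4 151.0 220.3 303.1
side foot 218 231 182 197
-12 [218.3 180.3] [240.4 200.3]
-8 [217.  180.2] [239.2 200.1]
-4 [215.8 180.1] [237.9 200. ]
0 [214.6 179.9] [236.7 199.9]
4 [213.3 179.8] [235.5 199.8]
```

Call:
send_rows(
  series=[
    [[0.2,-0.2,-0.05,0,0],[0.2,-0.2,-0.05,0,0],[-0.2,-0.2,-0.05,0,0],[-1,-0.2,-0.05,0,0],[-1,-0.2,-0.05,0,0],[-1,-0.2,-0.05,0,0],[-1,-0.2,-0.05,0,0],[-1,-0.2,-0.05,0,0]],
  ],
)

```text
time: 9.2
tool_pos: [615.9, -36.3, 108.8]
orientation: [3.119, 0.377, 0.0]
wrist_force: [1.1, -0.5, 0.1]
opening: 31.1
```

Call:
send_rows(
  series=[
    [[-1,0,0,0.3,0],[-1,0,0,1.0,0],[-1,0,0.2,2.0,0],[-1,0,0.8,2.9,0],[-1,-0.1,1.6,3.6,0],[-1,-0.3,2.6,3.8,0],[-1,-0.4,3.6,3.8,0],[-1,-0.5,4.6,3.8,0]],
  ],
)

```text
time: 10.0
tool_pos: [594.7, 148.9, 261.3]
orientation: [3.119, 0.377, -0.001]
wrist_force: [1.2, 0.3, -6.2]
opening: 31.7
```

Call:
send_rows(
  series=[
    [[-1,-0.15,0.9,0,0],[-1,-0.3,1.8,0,0],[-1,-0.4,2.5,0,0],[-1,-0.41,2.9,-0.2,0],[-1,-0.41,3.04,-0.6,0],[-1,-0.41,3.04,-1.0,0],[-1,-0.41,3.04,-1.0,0],[-1,-0.41,3.04,-1.0,0]],
  ],
)

```text
time: 10.8
tool_pos: [579.7, 266.7, 219.5]
orientation: [3.117, 0.373, -0.003]
wrist_force: [0.9, -0.3, -6.1]
opening: 31.6
```

```bash
python3 - <<'E'
from geo import *; from station import robot, snapshot
st=robot.sense();print(st["tool_pos"],st["wrist_force"],st["wrist_torque"])
s=snapshot("wrist"); a=s["frame"]; S=snapshot("side"); b=S["frame"]
T=snapshot("top")
z=np.array([0,0,1.])
foot=st["tool_pos"]+[0,0,-111]; print("foot proj side",px(S,[foot,foot+[0,0,16]]),"wrist",wpx(s,[foot,foot+16*z,[578.4,270.6,90]]))
cv2.imwrite("pics/h.png",cv2.resize(cv2.hconcat([a,cv2.resize(b[200:320,120:280],(512,384))]),(800,300)))
E
```

```text
[579.67017698 266.74899745 219.50072907] [ 0.86997204 -0.2917123  -6.13520746] [-0.0328928  -0.03882548  0.02162999]
foot proj side [[192.89996309 253.65337432]
 [192.21336327 250.31031055]] wrist [[261.47729332 190.43087711]
 [261.55746691 195.9114879 ]
 [257.18493104 185.161708  ]]
```

View pics/h.png

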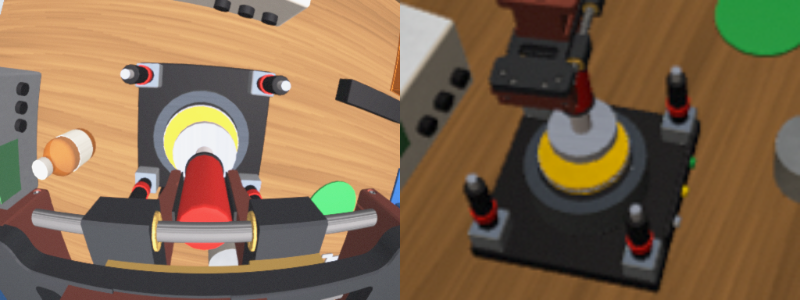

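```bash
cat > ctr.py <<'E'
from geo import *; from station import robot, snapshot
from scipy.optimize import least_squares
def circ(s,pts,r,z,c0,proj):
    """centre of a horizontal circle radius r at height z whose projection fits rim pixels"""
    a=np.linspace(0,2*np.pi,360)
    def f(c):
        q=proj(s,np.c_[c[0]+r*np.cos(a),c[1]+r*np.sin(a),0*a+z]); return np.linalg.norm(pts[:,None]-q[None],axis=2).min(1)
    return least_squares(f,c0,loss="soft_l1")
E
python3 - <<'E'
from geo import *; from station import robot, snapshot
st=robot.sense(); g=st["tool_pos"]; s=snapshot("wrist"); S=snapshot("side")
u=np.array([.971,.238,0]); w=np.array([.238,-.971,0])
h=cv2.cvtColor(s["frame"],cv2.COLOR_BGR2HSV)
def ext(m): ys,xs=np.nonzero(m); return ys.min(),xs.min(),xs.max()
my=cv2.inRange(h,(20,150,80),(34,255,255)); my[:120]=0;my[215:]=0;my[:,:195]=0;my[:,320:]=0
mf=cv2.inRange(h,(0,0,150),(180,45,255)); mf[:150]=0; mf[205:]=0; mf[:,:210]=0; mf[:,310:]=0
print("yellow",ext(my),"foot",ext(mf))
def pr(c,r,z):
    a=np.linspace(0,2*np.pi,180); q=wpx(s,np.c_[c[0]+r*np.cos(a),c[1]+r*np.sin(a),0*a+z]); return q[:,1].min().round(1),q[:,0].min().round(1),q[:,0].max().round(1)
for du in(-6,-3,0,3,6):
  c=g+du*u; print(du,"platen pred",pr(c,46,90),"foot pred",pr(c,35,g[2]-111+16))
c=g-4*w; print("w-4 platen",pr(c,46,90))
# side view: rays onto platen plane, foot top plane
hs=cv2.cvtColor(S["frame"],cv2.COLOR_BGR2HSV); m=cv2.inRange(hs,*map(np.array,YEL)); m[:230]=0; m[290:]=0; m[:,:165]=0; m[:,225:]=0
ys,xs=np.nonzero(m); print("side yellow cols",xs.min(),xs.max(),"bottom",ys.max())
mf=cv2.inRange(hs,(0,0,110),(180,45,255)); mf[:235]=0; mf[268:]=0; mf[:,:176]=0; mf[:,210:]=0
ys,xs=np.nonzero(mf); print("side foot cols",xs.min(),xs.max(),"bottom",ys.max())
a=np.linspace(0,6.28,180)
for n,r,zs,c in(("pl",46,(90,82),np.array([578.4,270.6])),("ft",35,(g[2]-111,g[2]-95),g[:2])):
    q=np.vstack([px(S,np.c_[c[0]+r*np.cos(a),c[1]+r*np.sin(a),0*a+z]) for z in zs]); print(n,q.min(0),q.max(0))
E
```

```text
yellow (np.int64(139), np.int64(213), np.int64(304)) foot (np.int64(150), np.int64(210), np.int64(309))
-6 platen pred (np.float64(143.6), np.float64(214.7), np.float64(308.6)) foot pred (np.float64(162.7), np.float64(221.1), np.float64(302.5))
-3 platen pred (np.float64(140.4), np.float64(214.5), np.float64(308.7)) foot pred (np.float64(159.1), np.float64(220.9), np.float64(302.6))
0 platen pred (np.float64(137.2), np.float64(214.4), np.float64(308.9)) foot pred (np.float64(155.5), np.float64(220.8), np.float64(302.8))
3 platen pred (np.float64(134.0), np.float64(214.3), np.float64(309.0)) foot pred (np.float64(151.9), np.float64(220.6), np.float64(302.9))
6 platen pred (np.float64(130.8), np.float64(214.1), np.float64(309.1)) foot pred (np.float64(148.3), np.float64(220.5), np.float64(303.0))
w-4 platen (np.float64(137.2), np.float64(210.4), np.float64(304.8))
side yellow cols 175 210 bottom 277
side foot cols 178 205 bottom 262
pl [175.31177213 243.55711164] [211.69086367 276.46807075]
ft [177.44242381 238.58378702] [206.20430724 265.97004109]
```

Call:
send_rows(
  series=[
    [[-1,-0.05,0.08,0,0],[-1,-0.05,0.08,-0.12,0],[-1,-0.05,0.08,-0.24,0],[-1,-0.05,0.08,-0.36,0],[-1,-0.05,0.08,-0.45,0],[-1,-0.05,0.08,-0.53,0],[-1,-0.05,0.08,-0.6,0],[-1,-0.05,0.08,-0.66,0]],
  ],
)

```text
time: 11.85
tool_pos: [577.5, 272.5, 194.9]
orientation: [3.119, 0.377, 0.0]
wrist_force: [-2.6, -1.9, 1.4]
opening: 31.4
```

```bash
python3 - <<'E'
from geo import *; from station import robot, snapshot
s=snapshot("wrist"); st=robot.sense(); g=st["tool_pos"]; print(g,st["wrist_force"],st["wrist_torque"])
u=np.array([.971,.238,0]); w=np.array([.238,-.971,0])
h=cv2.cvtColor(s["frame"],cv2.COLOR_BGR2HSV)
my=cv2.inRange(h,(20,150,80),(34,255,255)); my[:110]=0;my[215:]=0;my[:,:195]=0;my[:,320:]=0
c=max(cv2.findContours(my,0,1)[0],key=cv2.contourArea)[:,0]; print("yellow top",c[:,1].min(),"cols",c[:,0].min(),c[:,0].max())
def pr(c,r,z):
    a=np.linspace(0,2*np.pi,180); q=wpx(s,np.c_[c[0]+r*np.cos(a),c[1]+r*np.sin(a),0*a+z]); return q[:,1].min().round(1),q[:,0].min().round(1),q[:,0].max().round(1)
z=g[2]-110
for du,dw in((-5,0),(0,0),(5,0),(0,-3),(0,3)): print(du,dw,"platen",pr(g+du*u+dw*w,46,z),"foot",pr(g+du*u+dw*w,35,z+16))
cv2.imwrite("pics/i.png",cv2.resize(s["frame"][90:240,160:360],(800,600),interpolation=2))
E
```

```text
[577.44557424 272.49594314 194.58914791] [-1.6632321  -0.76013462  0.24845486] [-0.35674878  0.41214504  0.00476505]
yellow top 140 cols 214 312
-5 0 platen (np.float64(145.7), np.float64(211.1), np.float64(312.1)) foot (np.float64(161.7), np.float64(220.8), np.float64(302.6))
0 0 platen (np.float64(140.0), np.float64(210.9), np.float64(312.4)) foot (np.float64(155.7), np.float64(220.6), np.float64(302.8))
5 0 platen (np.float64(134.2), np.float64(210.6), np.float64(312.7)) foot (np.float64(149.7), np.float64(220.4), np.float64(303.1))
0 -3 platen (np.float64(140.0), np.float64(207.6), np.float64(309.2)) foot (np.float64(155.7), np.float64(217.1), np.float64(299.3))
0 3 platen (np.float64(140.0), np.float64(214.1), np.float64(315.7)) foot (np.float64(155.7), np.float64(224.1), np.float64(306.3))
```

View pics/i.png

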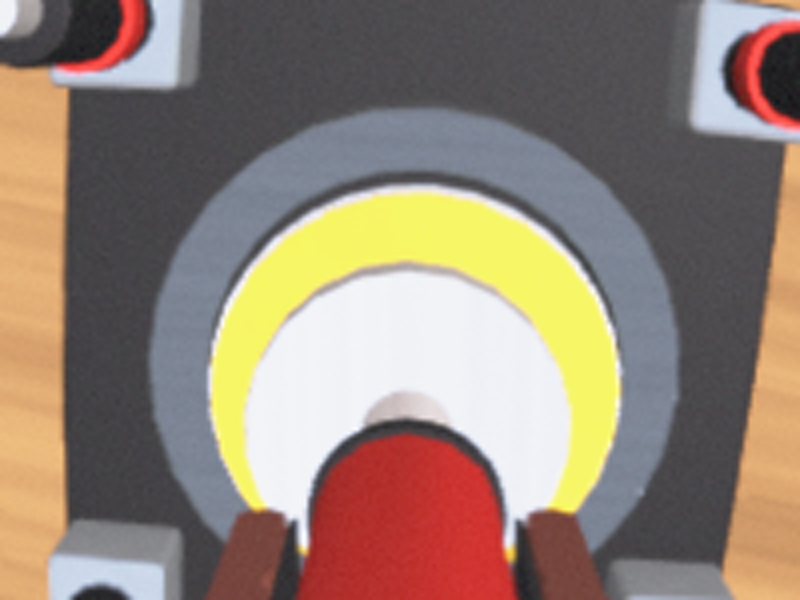

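Call:
send_rows(
  series=[
    [[-1,0,0,0.15,0],[-1,0.02,-0.02,0.25,0],[-1,0.045,-0.035,0.25,0],[-1,0.045,-0.035,0.15,0],[-1,0.045,-0.035,0.05,0],[-1,0.045,-0.035,-0.06,0],[-1,0.045,-0.035,-0.16,0],[-1,0.045,-0.035,-0.24,0]],
  ],
)

```text
time: 12.7
tool_pos: [579.6, 271.2, 185.3]
orientation: [-3.119, -0.377, -0.002]
wrist_force: [-1.6, -1.6, 7.0]
opening: 31.5
```

Call:
send_rows(
  series=[
    [[-1,0,0,-0.06,0],[-1,0,0,-0.11,0],[-1,0,0,-0.16,0],[-1,0,0,-0.2,0],[-1,0,0,-0.2,0],[-1,0,0,-0.2,0]],
  ],
)

```text
time: 13.3
tool_pos: [579.8, 271.2, 178.5]
orientation: [3.119, 0.377, 0.003]
wrist_force: [-2.9, -1.9, 11.4]
opening: 32.0
```

Call:
send_rows(
  series=[
    [[-1,0,0,-0.03,0],[-1,0,0,-0.06,0],[-1,0,0,-0.06,0],[-1,0,0,-0.06,0]],
  ],
)

```text
time: 13.7
tool_pos: [581.1, 271.7, 178.2]
orientation: [-3.118, -0.376, -0.008]
wrist_force: [-3.3, -4.4, 20.0]
opening: 31.5
```

```bash
python3 - <<'E'
from geo import *; from station import robot, snapshot
s=snapshot("wrist"); S=snapshot("side"); st=robot.sense(); print(st["time"],st["tool_pos"],st["wrist_force"],st["wrist_torque"])
cv2.imwrite("pics/j.png",cv2.hconcat([cv2.resize(s["frame"][110:230,190:330],(400,343),interpolation=2),cv2.resize(S["frame"][225:305,148:241],(400,343),interpolation=2)]))
E
```

```text
13.8 [581.11660113 271.64126513 178.16982612] [-3.42616274 -3.85769234 20.19753343] [-1.23691301  0.9608057   0.002199  ]
```

View pics/j.png

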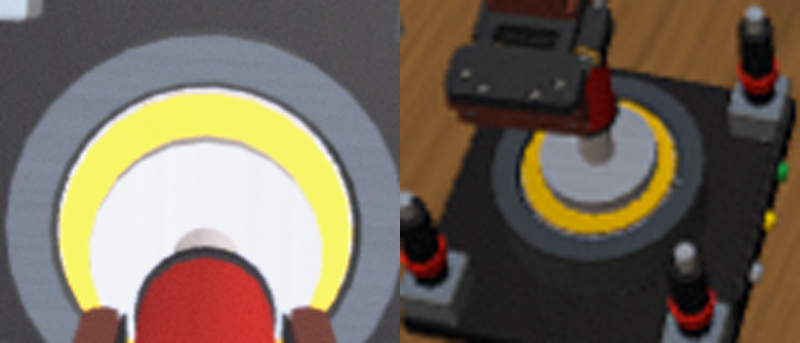

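Call:
send_rows(
  series=[
    [[-1,-0.015,-0.015,-0.02,0],[-1,-0.015,-0.015,-0.02,0],[-1,-0.015,-0.015,-0.02,0],[-1,-0.015,-0.015,-0.02,0],[-1,-0.015,-0.015,-0.02,0],[-1,-0.015,-0.015,-0.02,0],[-1,-0.015,-0.015,-0.02,0],[-1,-0.015,-0.015,-0.02,0]],
  ],
)

```text
time: 14.6
tool_pos: [581.0, 271.5, 178.1]
orientation: [-3.118, -0.376, -0.01]
wrist_force: [-2.9, -3.9, 23.4]
opening: 31.5
```

Call:
send_rows(
  series=[
    [[-1,0,0,0,0],[-1,0,0,0,0],[-1,0,0,0,0],[-1,0,0,0,0],[-1,0,0,0,0],[-1,0,0,0,0],[-1,0,0,0,0],[-1,0,0,0,0]],
  ],
)

```text
time: 15.4
tool_pos: [581.0, 271.5, 178.1]
orientation: [-3.118, -0.376, -0.01]
wrist_force: [-2.6, -3.6, 22.7]
opening: 31.6
```

```bash
python3 - <<'E'
from geo import *; from station import robot, snapshot
st=robot.sense(); print(st["time"],st["tool_pos"],st["wrist_force"],st["wrist_torque"])
S=snapshot("side"); T=snapshot("top")
# levelness check: platen rim seen from side, cast on z=70, should be 46 radius round centre
for s,box in((S,(165,225,225,290)),(S,(165,255,225,290))):
    m,ct=mask(s,*YEL,box); q=on_plane(s,ct[:,0],70)[:,:2]; print(cv2.minEnclosingCircle(np.float32(q)))
E
```

```text
15.4 [581.00113968 271.54095013 178.14948556] [-2.55856619 -3.63835266 22.66284746] [-1.27551489  1.06097829 -0.01792809]
((579.0359497070312, 270.7015686035156), 46.9642219543457)
((578.96533203125, 271.08935546875), 46.7912483215332)
```

```bash
python3 - <<'E'
from geo import *; from station import robot, snapshot
g0=cv2.resize(cv2.imread("pics/g.png"),(1024,384))[:,:512]
f=snapshot("wrist")["frame"]; st=robot.sense(); print(st["time"],st["tool_pos"])
for n,im in(("bench",g0),("now",f)):
    v=im[:,256:267].astype(int).mean(1); hsv=cv2.cvtColor(im,cv2.COLOR_BGR2HSV)[:,256:267].mean(1)
    print(n); print([(r,*v[r].astype(int)) for r in range(148,226,2)])
E
```

```text
15.55 [580.99154312 271.51396013 178.14297329]
bench
[(148, np.int64(117), np.int64(173), np.int64(226)), (150, np.int64(120), np.int64(177), np.int64(229)), (152, np.int64(120), np.int64(176), np.int64(229)), (154, np.int64(114), np.int64(169), np.int64(222)), (156, np.int64(111), np.int64(165), np.int64(219)), (158, np.int64(114), np.int64(168), np.int64(221)), (160, np.int64(116), np.int64(170), np.int64(224)), (162, np.int64(116), np.int64(172), np.int64(225)), (164, np.int64(121), np.int64(173), np.int64(224)), (166, np.int64(156), np.int64(165), np.int64(182)), (168, np.int64(196), np.int64(194), np.int64(199)), (170, np.int64(244), np.int64(240), np.int64(239)), (172, np.int64(246), np.int64(243), np.int64(240)), (174, np.int64(246), np.int64(243), np.int64(241)), (176, np.int64(246), np.int64(243), np.int64(241)), (178, np.int64(246), np.int64(242), np.int64(241)), (180, np.int64(246), np.int64(242), np.int64(241)), (182, np.int64(246), np.int64(242), np.int64(241)), (184, np.int64(246), np.int64(242), np.int64(240)), (186, np.int64(246), np.int64(242), np.int64(240)), (188, 
[... 2266 characters left out ...]
, (198, np.int64(63), np.int64(59), np.int64(61)), (200, np.int64(60), np.int64(59), np.int64(119)), (202, np.int64(43), np.int64(47), np.int64(180)), (204, np.int64(45), np.int64(47), np.int64(182)), (206, np.int64(45), np.int64(47), np.int64(182)), (208, np.int64(44), np.int64(47), np.int64(182)), (210, np.int64(42), np.int64(46), np.int64(183)), (212, np.int64(45), np.int64(47), np.int64(184)), (214, np.int64(45), np.int64(47), np.int64(184)), (216, np.int64(43), np.int64(46), np.int64(184)), (218, np.int64(44), np.int64(47), np.int64(185)), (220, np.int64(45), np.int64(46), np.int64(185)), (222, np.int64(45), np.int64(47), np.int64(186)), (224, np.int64(45), np.int64(47), np.int64(187))]
```

Call:
send_rows(
  series=[
    [[-1,0,0,0.15,0],[-1,0,0,0.3,0],[-1,0,0,0.45,0],[-1,0,0,0.65,0],[-1,0,0,1.0,0],[-1,0,0,1.6,0],[-1,0,0,2.2,0],[-1,0,-0.3,2.6,0]],
  ],
)

```text
time: 16.35
tool_pos: [577.1, 260.5, 278.4]
orientation: [-3.117, -0.382, 0.003]
wrist_force: [0.1, -0.1, -6.3]
opening: 31.5
```

Call:
send_rows(
  series=[
    [[-1,0,-0.8,0,0],[-1,0,-1.8,0,0],[-1,-0.2,-2.8,0,0],[-1,-0.7,-3.8,0,0],[-1,-1.3,-4.8,0,0],[-1,-1.9,-5.8,-0.2,0],[-1,-2.3,-6.6,-0.5,0],[-1,-2.35,-6.9,-1.0,0]],
  ],
)

```text
time: 17.15
tool_pos: [481.4, -22.5, 237.4]
orientation: [3.118, 0.368, -0.003]
wrist_force: [1.3, -0.3, -6.0]
opening: 31.8
```

Call:
send_rows(
  series=[
    [[-1,0,0,0,0],[-1,0,0,-0.6,0],[-1,0,0,-1.3,0],[-1,0,0,-2.0,0],[-1,0,0,-2.5,0],[-1,0,0,-2.75,0],[-1,0,0,-2.8,0],[-1,0,0,-2.8,0]],
  ],
)

```text
time: 17.95
tool_pos: [485.3, -16.9, 126.2]
orientation: [-3.119, -0.378, -0.001]
wrist_force: [-0.1, 0.2, -6.7]
opening: 31.7
```

```bash
python3 - <<'E'
from geo import *; from station import robot, snapshot
s=snapshot("wrist"); S=snapshot("side"); st=robot.sense(); print(st["time"],st["tool_pos"],st["wrist_force"])
for box in((225,170,300,230),):
    m,ct=mask(S,*GRN,box); q=on_plane(S,ct[:,0],6)[:,:2]; print(cv2.minEnclosingCircle(np.float32(q)))
m,ct=mask(S,*YEL,(165,225,225,290)); q=on_plane(S,ct[:,0],90)[:,:2]; print("platen at 90",cv2.minEnclosingCircle(np.float32(q)))
cv2.imwrite("pics/k.png",cv2.resize(cv2.hconcat([s["frame"],cv2.resize(S["frame"][140:300,150:363],(512,384))]),(800,300)))
E
```

```text
18.05 [485.64502047 -17.19541332 126.77473211] [-0.12249862 -0.13258219 -6.08247323]
((484.864013671875, -20.712059020996094), 61.832847595214844)
platen at 90 ((578.1137084960938, 272.4189453125), 47.856605529785156)
```

View pics/k.png

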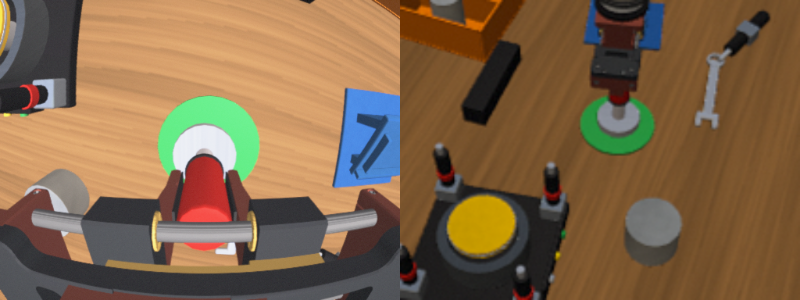

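Call:
send_rows(
  series=[
    [[-1,0,-0.1,0,0],[-1,0,-0.1,-0.08,0],[-1,0,-0.1,-0.16,0],[-1,0,-0.1,-0.22,0],[-1,0,-0.1,-0.26,0],[-1,0,-0.1,-0.3,0],[-1,0,-0.1,-0.32,0],[-1,0,-0.1,-0.32,0]],
  ],
)

```text
time: 18.85
tool_pos: [484.8, -21.5, 114.8]
orientation: [3.118, 0.376, -0.0]
wrist_force: [-8.6, -1.2, 19.6]
opening: 32.0
```

Call:
send_rows(
  series=[
    [[-1,0,0,0.02,0],[-1,0,0,0.04,0],[-1,0,0,0.04,0]],
  ],
)

```text
time: 19.15
tool_pos: [484.7, -21.5, 114.9]
orientation: [3.119, 0.377, 0.0]
wrist_force: [-4.2, -1.2, 5.5]
opening: 31.5
```

Foot is seated with light load. Release gently and then withdraw straight up.

Call:
send_rows(
  series=[
    [[-0.26,0,0,0,0],[-0.22,0,0,0,0],[-0.1,0,0,0,0],[0.1,0,0,0,0],[0.5,0,0,0,0],[0.8,0,0,0,0],[0.8,0,0,0,0],[0.8,0,0,0,0]],
  ],
)

```text
time: 19.95
tool_pos: [484.6, -21.4, 114.4]
orientation: [-3.119, -0.377, 0.0]
wrist_force: [0.8, -0.7, 0.7]
opening: 75.5
```

Call:
send_rows(
  series=[
    [[0.8,0,0,0.2,0],[0.8,0,0,0.6,0],[0.8,0,0,1.2,0],[0.8,0,0,2.0,0],[0.8,0,0,2.8,0],[0.8,-0.6,0,3.4,0],[0.8,-1.4,-0.5,3.6,0],[0.8,-2.2,-1.0,3.6,0]],
  ],
)

```text
time: 20.75
tool_pos: [396.7, -61.4, 260.4]
orientation: [3.118, 0.38, 0.006]
wrist_force: [0.4, -0.9, -0.1]
opening: 79.4
```

```bash
python3 - <<'E'
from geo import *; from station import robot, snapshot; import pickle
s=snapshot("top"); S=snapshot("side"); st=robot.sense(); print(st["time"],st["tool_pos"],st["wrist_force"],st["opening"])
d=pickle.load(open("s0.pkl","rb"))
df=cv2.absdiff(S["frame"],d["side"]["frame"]).max(2)>60; n,l,t,c=cv2.connectedComponentsWithStats(np.uint8(df)); print([(t[i,4],c[i].round()) for i in range(1,n) if t[i,4]>15])
la,_=axis(s,(230,150,290,235)); lb,_=axis(S,(240,150,300,230)); p,v=line3(s,la,S,lb); print("axis",p,v)
cv2.imwrite("pics/l.png",cv2.resize(cv2.hconcat([cv2.resize(s["frame"][120:270,150:350],(512,384)),cv2.resize(S["frame"][60:340,100:473],(512,384))]),(800,300)))
E
```

```text
20.85 [393.07502281 -63.84785205 258.89405809] [-0.14637107 -0.28847822  0.35601328] 79.29869179443332
[(np.int32(37), array([320.,   2.])), (np.int32(462), array([342.,   6.])), (np.int32(793), array([318.,  42.])), (np.int32(640), array([417.,  44.])), (np.int32(39), array([368.,  37.])), (np.int32(73), array([304.,  73.])), (np.int32(82), array([481.,  77.])), (np.int32(372), array([314.,  97.])), (np.int32(70), array([503.,  98.])), (np.int32(410), array([479., 103.])), (np.int32(982), array([310., 132.])), (np.int32(472), array([280., 131.])), (np.int32(55), array([455., 151.])), (np.int32(151), array([454., 177.])), (np.int32(574), array([267., 195.])), (np.int32(367), array([432., 190.])), (np.int32(107), array([504., 185.])), (np.int32(24), array([441., 198.])), (np.int32(123), array([459., 205.])), (np.int32(240), array([465., 229.])), (np.int32(16), array([483., 236.]))]
axis [465.13972411  28.27644176 130.        ] [ 0.21635562 -0.66535799  0.71448513]
```

```bash
python3 - <<'E'
from geo import *; from station import robot, snapshot; import pickle
S=snapshot("side"); W=snapshot("wrist"); T=snapshot("top"); a=np.linspace(0,6.28,90)
C=lambda r,z:np.c_[484.7+r*np.cos(a),-21.4+r*np.sin(a),0*a+z]
for n,s,pj in(("side",S,px),("wrist",W,wpx),("top",T,px)):
    q=np.vstack([pj(s,C(16,z)) for z in(66,156)]); lo,hi=q.min(0),q.max(0); x0,y0=np.maximum(0,(lo-12).astype(int)); x1,y1=(hi+12).astype(int)
    print(n,"pred handle",lo.round(),hi.round())
    try: m,ct=mask(s,*RED,(x0,y0,x1,y1)); x,y,w,h=cv2.boundingRect(ct); print("   seen",x,y,x+w,y+h)
    except Exception as e: print("   none",e)
m,ct=mask(S,*GRN,(225,170,300,235)); print("mat px side",cv2.boundingRect(ct))
f=np.vstack([px(S,C(35,z)) for z in(6,22)]); print("foot pred",f.min(0).round(),f.max(0).round())
hs=cv2.cvtColor(S["frame"],cv2.COLOR_BGR2HSV); lo,hi=f.min(0).astype(int)-4,f.max(0).astype(int)+5
m=cv2.inRange(hs,(0,0,80),(180,60,255)); k=0*m; k[lo[1]:hi[1],lo[0]:hi[0]]=255; ys,xs=np.nonzero(m&k); print("foot seen",xs.min(),ys.min(),xs.max(),ys.max())
d=pickle.load(open("s0.pkl","rb"))["side"]["frame"]
for n,(x,y) in dict(bar=(199,183),core=(285,263),flask=(184,350),spanner=(315,190),probe=(334,157),dish=(285,106),pink=(325,118)).items():
    print(n,(cv2.absdiff(S["frame"],d).max(2)[y-20:y+20,x-20:x+20]>60).sum())
E
```

```text
side pred handle [261. 169.] [273. 197.]
   seen 263 170 274 197
wrist pred handle [219.  62.] [259. 101.]
   seen 221 68 258 104
top pred handle [250. 192.] [259. 204.]
   seen 252 195 260 202
mat px side (246, 191, 39, 31)
foot pred [254. 194.] [277. 215.]
foot seen 256 196 277 214
bar 0
core 0
flask 0
spanner 0
probe 100
dish 287
pink 598
```

```bash
python3 - <<'E'
from geo import *; from station import robot, snapshot; import pickle
T=snapshot("top")["frame"]; d=pickle.load(open("s0.pkl","rb"))["top"]["frame"]
for n,(x,y) in dict(probe=(330,240),dish=(377,176),pink=(376,219),spanner=(290,234)).items():
    print(n,(cv2.absdiff(T,d).max(2)[y-14:y+14,x-14:x+14]>60).sum())
print(robot.sense()["time"]); print(robot.hand_in())
E
```

```text
probe 0
dish 0
pink 0
spanner 326
21.05
the job is handed in; nothing more can be done
None
```

The job is done and handed in at about 21 s. No verdict came back.

**What I did**
- **Drawing out:** I gripped the leaning tamper and drew it about 80 mm out along its axis.
- **Righting:** The tool only points down, so I turned the tamper upright by drawing its foot along bare bench. I then let go and gripped it again upright.
- **Pressing:** I first touched the platen about 2–3 mm off centre, so I lifted off and re-centred. The platen then bottomed: the force rose by about 8.6 N over 0.3 mm, with the foot about 69–70 mm above the bench. I held it there for about 1.7 s.
- **Setting down:** I raised the tamper, lowered it onto the mat until the force showed contact, eased off and let go.

**What the last checks showed**
- **Tamper:** The handle and foot are within about 1–6 px of where an upright tamper near the mat's centre should appear in all three views. The foot is about 27 mm inside the mat's edge.
- **Platen:** In the side view it came back to exactly its first position.
- **Bystanders:** The bar, core and flask (side view) and the probe, dish and pink look-alike (top view) had not changed.

**Checks that failed or disagreed**
- My last picture was refused because the 12-picture limit was reached, so the final check was on numbers only.
- The two-view fit of the handle axis gave nonsense, which I put down to the arm being in the way.
- The side view showed changes at the probe, dish and pink look-alike, and the top view showed them at the spanner. I put these down to the arm being in view, because the other camera showed no change at each.
- The platen's levelness is judged indirectly. The handle stayed within about 0.01 rad of its pose on the bench, but torque readings hinted at a pressure centre possibly up to about 10 mm off. I could not measure the platen's tilt more finely.

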